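Set the bar cutter's length stop one hole longer

TASK

Get the bar cutter ready for the next, longer cut, leaving its knife down: first swing the safety hook closed over the knife arm until it rests fully home. Then pull up the black knob of the length stop's lock plunger, slide the stop one hole further from the knife and let the pin drop fully home in that hole, without disturbing the sweets and other things around. Finish while still gripping the knob, holding the pin home: do not let go of it, because the first bar is about to be pushed against the stop.

Things in the scene. Friction and masses are not known exactly. Their poses are not given: they have to be found in the camera images.
- cutter: Bench cutter for fruit-paste bars, bolted down: steel base 250 (x) by 470 mm (y), white board on it, top 38 mm up. Origin on the counter under its middle, z up. Knife arm along x at y = +90 mm, hinged at its far (+x) end, handle at -x. On the -y (outfeed) side the stop bar runs along y at x = -85 mm: aluminium, 26 mm wide, 8 mm thick, top 58 mm up, eight 10 mm holes at 25 mm pitch.
- knife (a joint): Angle of the knife arm (steel, 14 mm wide, top 88 mm above the counter): 0 is down on the board, as it starts; it grows as the handle is lifted.
- hook (a joint): Angle of the safety hook, flat steel 12 mm thick (along cutter x), pivoted on the +y side of the knife arm near its handle. 0 is closed, at its end stop: black thumb tab upright, nose over the knife arm. It grows as the tab leans to the cutter's +y: 0.7 to 1.3 rad at the start, 1.4 at most. The pivot is stiff (about 1 N at the tab); the hook stays where it is left.
- hook_tab (a point): Middle of the hook's black thumb tab, 70 mm from the pivot; the tab is 12 mm thick along the cutter's x, 16 mm wide and reaches 16 mm beyond this point and 28 mm back towards the pivot. It can be pinched from above across its thickness and carried round; it turns and slips a little in the pinch, so press it on against its stop at the end.
- hook_pivot (a point): Pivot axis of the hook, 66 mm above the counter. The axis runs along the cutter's x.
- stop (a joint): Place of the length stop on its bar, in m: 0 in its starting hole, 0.025 in the next hole further from the knife (cutter's -y), and so on; up to 1 mm play in a hole. The stop is an aluminium saddle 44 (x) by 36 mm, top 79 mm above the counter, with a steel stop plate just as high reaching in over the board. With the pin clear it slides at about 2 N.
- plunger (a joint): How far the lock plunger is pulled up, in m: 0 is fully home (pin down in the hole), 0.014 is the most. The 8 mm round-nosed pin reaches 10 mm into the bar, so the stop slides only when it is raised more than 10 mm. A spring pulls it down, with 4 N at 0 and 7 N at full lift.
- knob: Black round pull knob on top of the lock plunger on the stop: 28 mm across, 24 mm high, with free sides. Origin at its middle, 106 mm above the counter when the pin is home; it rises with the plunger and travels with the stop.
- next_hole (a point): Middle of the mouth, in the bar's top face, of the hole in which the pin must end: 25 mm along the cutter's -y from the hole in which the pin starts. The bar is fixed to the cutter.
- paste_bar: Dark red bar of fruit paste, 55 x 100 x 45 mm, lying loose on the board on the infeed side. Origin in the middle of its underside. Leave alone.
- sweet_tray: Green cardboard tray, 246 x 168 x 45 mm, with six round fruit-paste sweets, loose on the counter. Origin in the middle of its underside. Leave alone.
- tumbler: Clear plastic tumbler, 76 mm across, 130 mm high, standing on the counter. Origin in the middle of its underside. Leave alone.
- nut_bars: Stack of brown nut bars, 95 x 90 x 66 mm, on the counter. Origin in the middle of its underside. Leave alone.

How it is judged (in metres and radians):
On the way, in this order (a step that is already met when the one before it is completed fails the run):
1. the safety hook is swung closed over the knife arm (value of joint hook below 0.1 rad), for 0.2 s.
2. with the hook closed, the lock pin is pulled clear of its hole (value of joint hook below 0.1 rad and value of joint plunger above 0.009 m), for 0.05 s.
3. the pin is home in the next hole further from the knife (value of joint hook below 0.1 rad and value of joint stop between 0.0225 and 0.0275 m and value of joint plunger below 0.0025 m), for 0.1 s.
At the end, for the whole second after the job is handed in: Stop 25 mm further from the knife (within 2.5 mm), pin home (raised under 2.5 mm), at rest; hook closed (within 0.1 rad), knife down (within 0.05 rad); the gripper still holds the knob (over 1 N, grasp point within 25 mm of its middle) (all of step 3 and value of joint knife below 0.05 rad and contact force between the fingers and knob above 1 N and distance between the grasp point and knob below 0.025 m and velocity of joint stop between -0.01 and 0.01 m/s); the arm keeps its last pose, push and grip.
It fails at once if the knife arm is lifted by more than 0.1 rad (value of joint knife above 0.1 rad).
It fails at once if a bystander (paste bar, sweet tray, tumbler or nut bars) is moved by more than 20 mm (distance of any of paste_bar, sweet_tray, tumbler, nut_bars from where it was at the start of the episode above 0.02 m).
It also fails if it takes over 45 s, if anything falls off the work surface, if the arm or the gripper's body presses on something with over 40 N, if the wrist force passes 120 N, or if a joint passes its speed limit or range.

ROBOT

A 6-joint arm with a two-finger parallel gripper is mounted at the origin on the work surface. World frame = base frame: x ahead of the robot, y to its left, z up, the work surface at z = 0. Lengths are in mm, angles in rad, forces in N, time in s.
With the tool pointing down it reaches from about 350 to 875 mm from the base axis. Payload 4.2 kg.
Tool frame: the origin (TCP) lies midway between the tips of the shut fingers; the grasp point (between the pads) lies 19 mm behind it (arm.tcp_to_grasp is the distance from the TCP to the grasp point, in mm); z points along the fingers, y is the line along which they close (so a half turn about z gives the same grasp; the last joint's range is limited). The gripper opens to 85 mm and grips with 20 to 120 N. Pads are 22 mm wide; open, the fingers measure 114 mm over their backs; the gripper's body (76 mm by 85 mm) begins 54 mm behind the grasp point. The pads swing forward as they close: fully open they stand 13 mm farther back than shut.
Start: joints at [-1.088, 0.385, 0.008, 0, -1.194, -0.259], TCP at [138.728, -609.388, 231.312] pointing down, gripper open.
Joint ranges: [-3.14, 3.14], [-1.21, 2.06], [-1.07, 1.41], [-3.16, 2.05], [-2.99, -0.16], [-3.1, 3.1]. Speed limits (rad/s): [2.79, 2.79, 3.14, 3.14, 3.14, 3.14].

INTERFACE

Orientations are given as a unit quaternion [x, y, z, w].
In Python, from bench import arm gives the robot as it stands.
- The arm moves only by the tool arm_command, never from a script. Its argument "rows" is a list of rows, each a list of 2 entries, a list of its own where there are three numbers: the shift along the tool's x, y, z as a fraction of full scale, then the turn, a rotation vector about the tool's x, y, z as a fraction of full scale. In form: [[[x, y, z], [wx, wy, wz]], ...]. A call has 1 to 5 rows; each row is the pose to reach, as a shift and turn from the pose commanded when the call began, along the tool's axes at that moment, turning the shorter way round; what a row does not reach only later rows make up. Full scale, the value 1, is 0.25 m for a shift and 180 degrees for a turn. A row lasts 1/10 s, in which the tool goes at most 50 mm and 8.59 degrees, less where a joint would pass 70% of its speed; a pose out of reach is approached as far as the arm can. A call with a number of a shift or a turn outside -1 to 1 is refused whole. A call with a gripper value outside its range is refused whole. "grip" is the opening, from 0 (shut) to 1 (fully open), set as the call begins (left out, the last holds). The fingers move at their own pace and stop on an object; the grip force is fixed at half the most. Time passes only in rows, so rows that repeat a pose let the fingers close. It gives the time, the measured TCP pose, the force, the opening and the grip force at its end, in the units of the state.
- arm.read_state(): the state, without advancing time (a new reading comes with each control period).
- arm.get_image(name): name is "side" or "top"; returns (picture, depth): 420x560x3 uint8, blue, green, red; 420x560 float32, mm along the optical axis (not along the pixel's ray), 0 where there is no reading.
- arm.camera_info(name): a dict with "fx", "fy", "cx", "cy" (pixels), "k1" (the pictures are not rectified: a ray, as slopes to the right and down, at radius r is drawn at 1 + k1 r^2 times it, then the intrinsics apply), "extrinsics" (4x4, takes a point from camera to world coordinates). Camera axes: x right, y down, z forward; pixel columns grow to the right and rows downward; lengths in mm; the calibration is good to about 2 mm. A picture is of the moment at which its call begins. camera_info takes no time and is no camera call.
- arm.job_done(): hands the job in; it is judged then, once.
Trained networks look in the newest picture that a camera, given by its name, has taken for a name from the list of things; names that differ only in an ending like _2 or _b are one class to them, and where a whole thing is asked for, a point or a joint stands for the part that bears it (a point fixed in the world has none). Each returns a list of dicts, best first, with "score" (0 to 1); they miss things now and then, are a little off and sometimes report something else, mostly with a low value. They report only what shows in the picture. A call takes as long as a camera call.
- arm.spot_in(camera, query): "position" ([column, row] in pixels, amid what is visible of it).
The state is a dict: "clock": time; "joints": joint angles; "joint_vel": joint speeds; "joint_efforts": joint torques, N m; "position": TCP position; "ee_rot": TCP orientation; "contact_force": force on the tool from outside, world axes, zero at the start; "wrist_torque": the same for the moment, N m; "gripper_width": finger opening in mm; "grasp_force": force on a finger pad.
Only numpy, scipy, OpenCV 4.12 (cv2) and the standard library are available. Lean on these libraries where they do the work, as an engineer would, in place of code of your own. Each camera call takes 0.05 s, during which the arm holds its last target. There are 200 camera calls.

## Working session

There is one attempt and no reset: what is moved stays moved. The work goes in short steps, Python scripts to look and compute and a tool call to move; the robot and the scene stay as the last step left them, time stands still between calls to the robot, and variables do not carry over. Pictures are saved under pics/ and viewed, at most 10 in all, crops included, and the job is handed in when it is done.

Besides the shell and the picture viewer there is one more tool, called after "Emit:" as a command line: name --argument value ..., lists and objects as JSON in quotes. arm_command: Moves the arm, as the interface text tells. Shift numbers are shares of 0.25 m and turn numbers shares of 180 degrees, none past 1 either way. Its arguments: {"type":"object","properties":{"rows":{"type":"array","items":{"type":"array"}},"grip":{"type":"number"}},"required":["rows"]}

```bash
mkdir -p pics
cat > h.py <<'E'
import numpy as np, cv2
from bench import arm
from scipy.spatial.transform import Rotation as R
def rays(cam,uv):
    i=arm.camera_info(cam);uv=np.atleast_2d(uv).astype(float)
    d=np.stack([(uv[:,0]-i["cx"])/i["fx"],(uv[:,1]-i["cy"])/i["fy"]],1);s=d.copy()
    for _ in range(20): s=d/(1+i["k1"]*(s**2).sum(1,keepdims=True))
    return np.c_[s,np.ones(len(s))],np.array(i["extrinsics"])
def at_depth(cam,uv,z):
    s,E=rays(cam,uv); p=s*np.atleast_1d(z)[:,None]; return p@E[:3,:3].T+E[:3,3]
def at_height(cam,uv,h):
    s,E=rays(cam,uv); d=s@E[:3,:3].T; o=E[:3,3]; return o+d*((h-o[2])/d[:,2])[:,None]
def cloud(cam,dep):
    v,u=np.mgrid[:dep.shape[0],:dep.shape[1]]
    return at_depth(cam,np.c_[u.ravel(),v.ravel()],dep.ravel()).reshape(*dep.shape,3)
def proj(cam,P):
    i=arm.camera_info(cam);E=np.array(i["extrinsics"]);q=(np.atleast_2d(P)-E[:3,3])@E[:3,:3]
    s=q[:,:2]/q[:,2:];s=s*(1+i["k1"]*(s**2).sum(1,keepdims=True))
    return s*[i["fx"],i["fy"]]+[i["cx"],i["cy"]]
def tool(dw):  # world shift mm -> tool fraction
    q=arm.read_state()["ee_rot"]; return R.from_quat(q).inv().apply(dw)/250
E
python3 - <<'E'
from h import *
for c in ("top","side"):
    im,d=arm.get_image(c); cv2.imwrite(f"pics/{c}0.png",im); np.save(f"{c}0.npy",d)
    i=arm.camera_info(c);print(c,np.round(np.array(i["extrinsics"])[:3],2).tolist(),i["fx"],i["k1"])
    C=cloud(c,d)
    for q in ("knob","hook_tab","hook_pivot","cutter","stop","knife","paste_bar","sweet_tray","tumbler","nut_bars"):
        for r in arm.spot_in(c,q)[:2]:
            u,v=map(int,np.round(r["position"])); print(q,round(r["score"],2),u,v,C[v,u].round(0) if d[v,u]>0 else None)
s=arm.read_state();print(s["clock"],s["position"],s["ee_rot"])
E
```

```text
top [[-0.01, -0.99, 0.14, 287.16], [-1.0, 0.02, 0.02, -39.04], [-0.02, -0.14, -0.99, 1700.85]] 546.9631931468205 0.02075209961580224
knob 0.37 312 212 [ 493. -104.  118.]
hook_tab 0.42 256 227 [453.  60. 103.]
hook_pivot 0.89 295 194 [561. -57.  32.]
cutter 0.95 294 192 [565. -54.  44.]
stop 0.82 304 206 [516. -83.  81.]
stop 0.61 293 194 [560. -51.  40.]
paste_bar 0.58 238 191 [564. 115.  85.]
paste_bar 0.41 305 203 [526. -86.  76.]
sweet_tray 0.59 458 223 [ 466. -559.    6.]
tumbler 0.66 98 196 [568. 562.  13.]
nut_bars 0.89 117 259 [367. 478.  70.]
side [[-0.91, -0.31, 0.26, 29.54], [-0.4, 0.7, -0.59, 1079.52], [-0.0, -0.64, -0.77, 1520.24]] 525.3445224143901 -0.0751610137893063
knob 0.62 294 183 [482. -98.  98.]
knob 0.49 248 227 [554. 137.  81.]
hook_tab 0.38 285 220 [447.  65.  92.]
hook_pivot 0.71 266 205 [538.  24.  82.]
cutter 0.62 267 202 [557. -25.  35.]
cutter 0.29 276 186 [544. -77.  75.]
stop 0.97 277 186 [541. -78.  75.]
knife 0.91 270 210 [521.  28.  67.]
paste_bar 0.97 247 225 [560. 132.  85.]
sweet_tray 0.88 337 121 [ 474. -556.   26.]
tumbler 0.73 190 326 [575. 515.  18.]
nut_bars 0.68 257 343 [350. 499.  65.]
1.1 [ 138.72595573 -609.36866315  231.316861  ] [-1.11684425e-01  9.93743724e-01  5.29442531e-06 -1.09519752e-05]
```

View pics/top0.png

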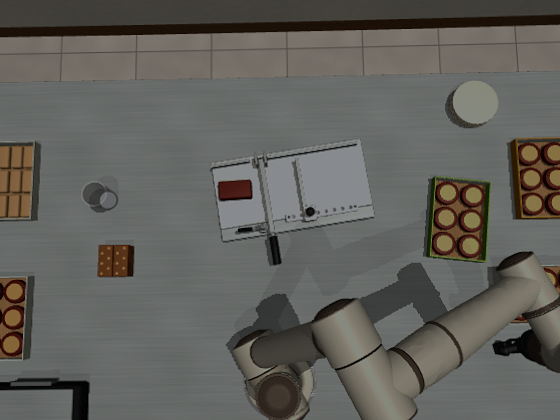

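View pics/side0.png

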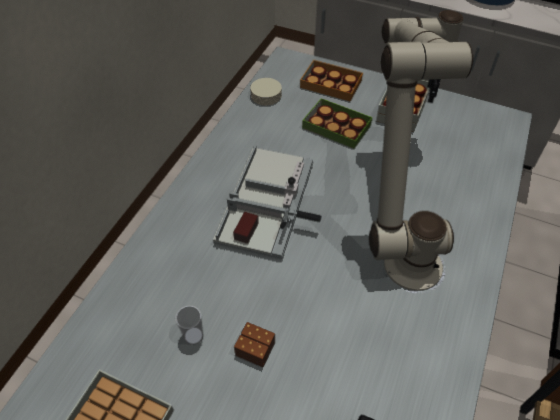

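Run:
```python
from h import *
im=cv2.imread("pics/top0.png");d=np.load("top0.npy");C=cloud("top",d)
a=cv2.resize(im[130:270,200:385],None,fx=4.3,fy=4.3,interpolation=cv2.INTER_CUBIC);cv2.imwrite("pics/topc.png",a)
s=cv2.imread("pics/side0.png");cv2.imwrite("pics/sidec.png",cv2.resize(s[140:260,210:330],None,fx=5,fy=5,interpolation=cv2.INTER_CUBIC))
m=(C[...,2]>28)&(C[...,2]<65)&(abs(C[...,0]-560)<190)&(abs(C[...,1]+54)<300)&(d>0)
m=cv2.morphologyEx(m.astype(np.uint8),cv2.MORPH_OPEN,np.ones((3,3)))
n,l,st,_=cv2.connectedComponentsWithStats(m);k=1+st[1:,4].argmax();P=C[l==k][:,:2].astype(np.float32)
print(cv2.minAreaRect(P),np.percentile(C[l==k][:,2],[5,50,95]))
np.set_printoptions(linewidth=220)
print(C[205:220,300:320,2].round(0).astype(int));print(C[222:238,232:264,2].round(0).astype(int))
```

```text
((583.1658325195312, -128.0884552001953), (245.1238555908203, 309.28619384765625), 8.735916137695312) [32.10525258 38.89302158 57.01268489]
[[  34   37   49   84   77   77   41   35   35   45   37   36   45   74   85   32   46   34   42   42]
 [  37 1701   40   79   81   74   40   75   86   80   75   81   72   78   83   38   35   36   37   39]
 [  35   33   35   82   80   85   75   86   80  115  115  112   77   82   80   40   33   38   34   41]
 [  32   37   44   74   74   88   80   78  117  113  119  121  116  113   81   82   46   38   56   55]
 [  34   35   39   68   85   79   79  121  119  121  121  119  116  121  104   83   59   59   61   57]
 [  37   48   49   52   76   86  119  120  116  113  118  115  115  113  115   76   56   63   59   61]
 [  62   55   54   57   82   76  113  117  120  123  117  123  122  122  120   78   62   59   55   62]
 [  58   64   61   58   66   75  110  115  121  116  121  122  118  120  121   75   56   38   43   41]
 [  60   61   52   56   79   82  110  115  114  114  118  115  118  120  111   81   80   41   36   32]
 [  64   45   37   56   75   72  
[... 2494 characters left out ...]
2   42   41   45   46   39   40   38   44   69]
 [  34   43   38   32   41   43   33   38   33   37   40   34   41   42   38   33   40   38   40   36   38   39   45   32   34   45   47   39   36   40   40   37]
 [  40   43   40   35   36   39   36   35   36   40   42   35   31   41   44   43   45   36   36   35   35   40   40   43   42   49   35   35   40   36   37   24]
 [  41   43   41   47   41   33   42   42   37   39   35   42   41   33   33   37   42   40   34   34   46   39   33   31   37   25   19   27   29 1701   26   19]
 [  40   36   36   39 1701   32   42   38   40   37   37   41   40   42   41   38   40   38   28   17   30   22   27   21   20   16    4   -6    2   -2    3   -2]]
```

View pics/topc.png

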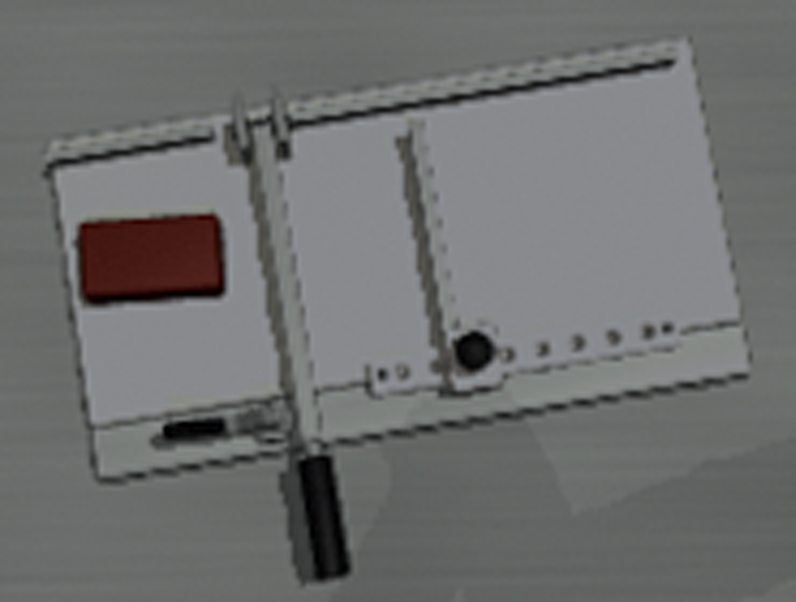

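View pics/sidec.png

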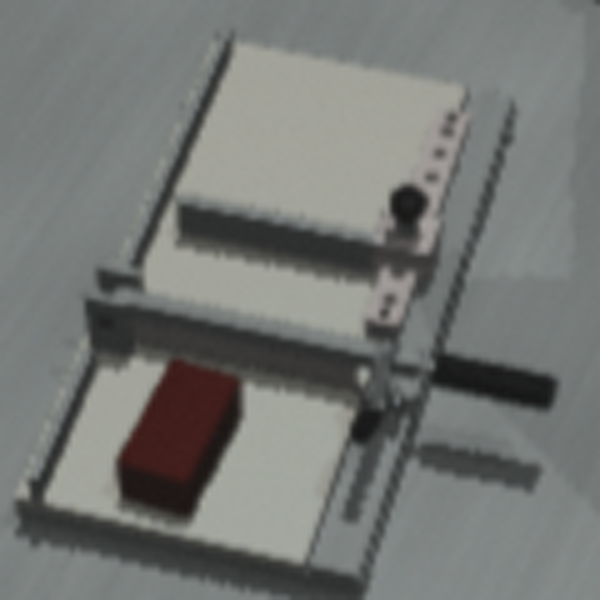

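Run:
```python
from h import *
im=cv2.imread("pics/top0.png");d=np.load("top0.npy");C=cloud("top",d)
W=R.from_euler("z",8.74,degrees=True).as_matrix()
v,u=np.mgrid[205:220,300:320]; P=C[205:220,300:320].reshape(-1,3);P=P[(P[:,2]>108)&(P[:,2]<135)]
g=im[205:220,300:320].max(2)
print("knob",P.mean(0),np.median(P,0),len(P), "dark px",u[g<60].mean(),v[g<60].mean(), at_height("top",[u[g<60].mean(),v[g<60].mean()],115))
b=im[222:240,230:256];v,u=np.mgrid[222:240,230:256];D=C[222:240,230:256]
m=(b.max(2)<60)&(D[...,2]>85)&(D[...,2]<140)
L=D[m]@W  # cutter axes about world origin
print(m.sum(), L.mean(0), np.percentile(L,[2,50,98],axis=0).round(1).tolist())
k=np.polyfit(L[:,1],L[:,2],1);print("slope",k,"lean",90-np.degrees(np.arctan(k[0])))
print("knob cutter", P.mean(0)@W)
# side estimates
ds=np.load("side0.npy");Cs=cloud("side",ds);s=cv2.imread("pics/side0.png")
for nm,(a,e,f,h) in dict(knob=(172,192,284,300),tab=(216,232,277,290)).items():
    g=s[a:e,f:h].max(2);Q=Cs[a:e,f:h];mm=(g<50)&(Q[...,2]>80)&(Q[...,2]<140);q=Q[mm]@W;print("side",nm,mm.sum(),q.mean(0),np.percentile(q,[3,97],axis=0).round(1).tolist())
# knife arm & handle in cutter axes
K=C@W; kz=(K[...,2]>80)&(K[...,2]<96)&(d>0)&(im.max(2)>90)&(K[...,0]>400)&(K[...,0]<680)&(abs(K[...,1]+20)<60)
q=K[kz];print("arm",kz.sum(),np.percentile(q,[3,50,97],axis=0).round(1).tolist())
st=arm.read_state();print(W@[1,0,0],R.from_quat(st["ee_rot"]).as_matrix().round(3).tolist(),st["joints"])
```

```text
knob [494.74708751 -99.16058957 117.01974778] [495.1236688  -98.75438515 116.87413811] 67 dark px 309.6307692307692 211.24615384615385 [[495.49551179 -97.73770551 115.        ]]
66 [453.69969093  23.46247049 109.42974144] [[448.6, 3.5, 93.0], [453.3, 23.5, 109.1], [460.1, 44.0, 124.6]]
slope [ 0.49202597 97.88559669] lean 63.8016160923257
knob cutter [ 473.93456799 -173.1863978   117.01974778]
side knob 35 [ 471.13216221 -165.33690375  112.34612188] [[462.2, -176.3, 94.5], [479.1, -153.9, 120.1]]
side tab 29 [451.11045464  27.3446838  107.36781765] [[446.1, 5.2, 88.4], [457.1, 44.9, 121.7]]
arm 341 [[440.1, -61.2, 81.4], [546.1, -54.5, 88.2], [655.9, -43.3, 95.0]]
[0.98838805 0.15195088 0.        ] [[-0.975, -0.222, -0.0], [-0.222, 0.975, 0.0], [0.0, 0.0, -1.0]] [-1.08837996e+00  3.84668753e-01  7.85730604e-03  1.78348163e-05
 -1.19400268e+00 -2.58587096e-01]
```

Emit:
arm_command --rows '[[[-0.75,0.59,-0.08],[0,0,-0.238]],[[-0.75,0.59,-0.08],[0,0,-0.238]],[[-0.75,0.59,-0.08],[0,0,-0.238]],[[-0.75,0.59,-0.08],[0,0,-0.238]],[[-0.75,0.59,-0.08],[0,0,-0.238]]]' --grip 0.55

```text
clock: 1.6
position: [290.0, -422.0, 251.9]
ee_rot: [-0.47, 0.883, -0.0, 0.0]
contact_force: [0.8, -0.1, 1.1]
gripper_width: 46.9
grasp_force: 0.0
```

Emit:
arm_command --rows '[[[-0.947,0.21,0],[0,0,-0.2386]],[[-0.947,0.21,0],[0,0,-0.2386]],[[-0.947,0.21,0],[0,0,-0.2386]],[[-0.947,0.21,0],[0,0,-0.2386]],[[-0.947,0.21,0],[0,0,-0.2386]]]'

```text
clock: 2.1
position: [379.4, -196.8, 251.8]
ee_rot: [0.76, -0.649, 0.001, -0.0]
contact_force: [1.2, -0.5, 0.7]
gripper_width: 46.9
grasp_force: 0.0
```

Run:
```python
from h import *
s=arm.read_state();print(s["position"],R.from_quat(s["ee_rot"]).as_matrix().round(4).tolist(),s["joints"])
W=R.from_euler("z",8.74,degrees=True).as_matrix()
for z in (200.,):
    t=W@[452.5,33,0]; t[2]=z; print(t, tool(t-s["position"]))
```

```text
[ 379.43651515 -196.76766122  251.80243907] [[0.1566, -0.9877, 0.0014], [-0.9877, -0.1566, -0.0002], [0.0004, -0.0013, -1.0]] [-9.52050393e-02  2.23386510e-02 -4.07725220e-01  2.53766727e-05
 -1.13934540e+00  2.52461629e-01]
[442.23121168 101.37457973 200.        ] [-1.13858835 -0.43458157  0.20737122]
```

Emit:
arm_command --rows '[[[-0.9,-0.4346,0],[0,0,0.0015]],[[-0.9,-0.4346,0],[0,0,0.0015]],[[-0.9,-0.4346,0],[0,0,0.0015]],[[-0.9,-0.4346,0],[0,0,0.0015]],[[-0.9,-0.4346,0],[0,0,0.0015]]]'

```text
clock: 2.6
position: [452.9, 42.0, 251.9]
ee_rot: [0.757, -0.654, 0.0, -0.001]
contact_force: [0.8, 0.1, 0.9]
gripper_width: 47.2
grasp_force: 0.0
```

Emit:
arm_command --rows '[[[-0.239,0,0.2],[0,0,0]],[[-0.239,0,0.2],[0,0,0]],[[-0.239,0,0.2],[0,0,0]],[[-0.239,0,0.2],[0,0,0]]]'

```text
clock: 3.0
position: [444.2, 99.1, 201.6]
ee_rot: [0.757, -0.653, 0.0, 0.0]
contact_force: [0.5, 0.4, -0.0]
gripper_width: 47.2
grasp_force: 0.0
```

Run:
```python
from h import *
W=R.from_euler("z",8.74,degrees=True).as_matrix()
s=arm.read_state();print(s["position"],s["position"]@W,s["clock"],s["gripper_width"])
ims=[]
for c in ("top","side"):
    im,d=arm.get_image(c); p=[s["position"],s["position"]-[0,0,90]]; print(c,proj(c,p).round(1).tolist())
    x,y=(190,150) if c=="top" else (225,170)
    ims.append(cv2.resize(im[y:y+100,x:x+100],None,fx=4,fy=4,interpolation=cv2.INTER_CUBIC))
cv2.imwrite("pics/a1.png",np.hstack(ims))
```

```text
[444.23346505  99.1407622  201.55864744] [454.13957275  30.48787729 201.55864744] 3.0 47.210162020872644
top [[239.7, 226.7], [242.5, 229.9]]
side [[282.2, 207.2], [281.9, 224.0]]
```

View pics/a1.png

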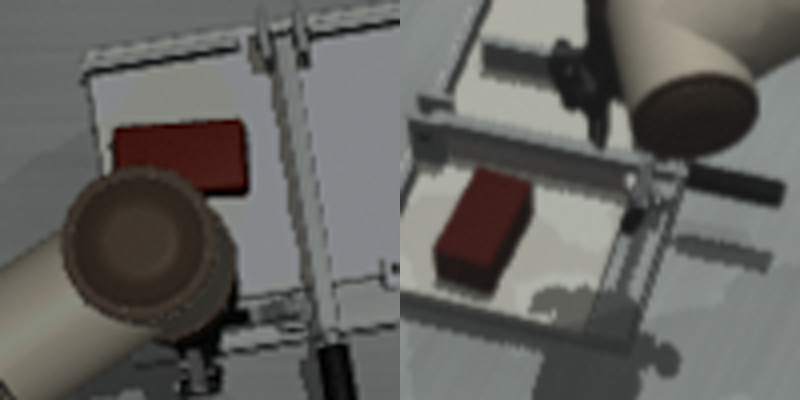

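Emit:
arm_command --rows '[[[-0.01,0.006,0.16],[0,0,0]],[[-0.01,0.006,0.3],[0,0,0]],[[-0.01,0.006,0.38],[0,0,0]],[[-0.01,0.006,0.446],[0,0,0]],[[-0.01,0.006,0.446],[0,0,0]]]'

```text
clock: 3.6
position: [441.7, 99.7, 88.8]
ee_rot: [0.756, -0.655, -0.0, 0.001]
contact_force: [-0.0, -0.1, -0.1]
gripper_width: 46.7
grasp_force: 0.0
```

Emit:
arm_command --rows '[[[0,0,0],[0,0,0]],[[0,0,0],[0,0,0]],[[0,0,0],[0,0,0]],[[0,0,0],[0,0,0]],[[0,0,0],[0,0,0]]]' --grip 0

```text
clock: 4.1
position: [446.1, 102.3, 91.9]
ee_rot: [0.757, -0.653, 0.002, -0.004]
contact_force: [9.1, -3.9, -3.1]
gripper_width: 11.0
grasp_force: 61.6
```

Emit:
arm_command --rows '[[[-0.004,-0.016,-0.012],[0,0,0]],[[0.01,-0.016,-0.034],[0,0,0]],[[0.034,-0.016,-0.055],[0,0,0]],[[0.058,-0.016,-0.074],[0,0,0]],[[0.082,-0.016,-0.088],[0,0,0]]]'

```text
clock: 4.6
position: [449.5, 82.0, 112.4]
ee_rot: [0.756, -0.654, -0.0, -0.001]
contact_force: [1.7, 4.9, -7.1]
gripper_width: 10.8
grasp_force: 58.4
```

Run:
```python
from h import *
W=R.from_euler("z",8.74,degrees=True).as_matrix()
s=arm.read_state();print(s["position"]@W,np.array(s["contact_force"])@W,s["gripper_width"],s["wrist_torque"],s["position"])
```

```text
[456.7226225   12.69824453 112.36756282] [ 2.43357299  4.59316163 -7.09004892] 10.79565423843366 [ 1.72152953 -0.21124565  0.01393503] [449.48967093  81.95019853 112.36756282]
```

Emit:
arm_command --rows '[[[0.04,0,-0.01],[0,0,0]],[[0.08,0,-0.022],[0,0,0]],[[0.12,0,-0.029],[0,0,0]],[[0.16,0,-0.031],[0,0,0]],[[0.18,0,-0.031],[0,0,0]]]'

```text
clock: 5.1
position: [456.2, 37.6, 121.5]
ee_rot: [0.757, -0.654, 0.0, -0.002]
contact_force: [-3.3, 8.1, 3.2]
gripper_width: 10.9
grasp_force: 61.1
```

Run:
```python
from h import *
W=R.from_euler("z",8.74,degrees=True).as_matrix()
s=arm.read_state();print(s["position"]@W,np.array(s["contact_force"])@W,s["gripper_width"],s["wrist_torque"])
```

```text
[456.57164046 -32.12313132 121.53974566] [-1.98927213  8.4530088   3.22799572] 10.914673008153622 [2.97200122 1.09520535 0.01361365]
```

Emit:
arm_command --rows '[[[0.02,0,0],[0,0,0]],[[0.04,0,0],[0,0,0]],[[0.04,0,0],[0,0,0]]]'

```text
clock: 5.4
position: [457.2, 31.6, 121.1]
ee_rot: [0.756, -0.655, -0.002, -0.004]
contact_force: [-9.0, 25.5, 1.9]
gripper_width: 11.0
grasp_force: 60.5
```

Run:
```python
from h import *
W=R.from_euler("z",8.74,degrees=True).as_matrix()
s=arm.read_state();print(s["position"]@W,np.array(s["contact_force"])@W,s["gripper_width"],s["wrist_torque"])
```

```text
[456.69236916 -38.22145134 121.06277559] [-5.01291951 26.56344383  1.8665043 ] 10.967153574420037 [7.35933378 2.6781722  0.10747045]
```

Emit:
arm_command --rows '[[[0,0,0],[0,0,0]],[[0,0,0],[0,0,0]],[[0,0,0],[0,0,0]]]' --grip 0.55

```text
clock: 5.7
position: [457.3, 26.7, 120.4]
ee_rot: [0.757, -0.654, 0.0, -0.0]
contact_force: [-0.1, -0.9, 0.6]
gripper_width: 46.9
grasp_force: 0.0
```

Emit:
arm_command --rows '[[[0,0,-0.2],[0,0,0]],[[0,0,-0.4],[0,0,0]],[[0.25,0,-0.4],[0,0,0]],[[0.5,0,-0.4],[0,0,0]],[[0.52,-0.064,-0.4],[0,0,0]]]'

```text
clock: 6.2
position: [490.6, -102.1, 220.7]
ee_rot: [0.756, -0.654, 0.0, 0.0]
contact_force: [-0.0, 1.5, 0.2]
gripper_width: 47.4
grasp_force: 0.0
```

Run:
```python
from h import *
W=R.from_euler("z",8.74,degrees=True).as_matrix()
s=arm.read_state();print(s["position"]@W,s["clock"],s["joints"])
ims=[]
for c in ("top","side"):
    im,d=arm.get_image(c); C=cloud(c,d)@W
    np.save(c+"1.npy",d);cv2.imwrite(f"pics/{c}1.png",im)
    x,y=(220,170) if c=="top" else (245,170)
    ims.append(cv2.resize(im[y:y+80,x:x+80],None,fx=5,fy=5,interpolation=cv2.INTER_CUBIC))
    m=(im.max(2)<60)&(C[...,2]>100)&(C[...,2]<165)&(abs(C[...,0]-456)<14)&(abs(C[...,1]+10)<35)
    q=C[m];print(c,m.sum(), q.mean(0) if m.any() else 0, np.percentile(q,[3,97],axis=0).round(1).tolist() if m.any() else 0)
cv2.imwrite("pics/a2.png",np.hstack(ims))
```

```text
[ 469.34813424 -175.42020454  220.73315741] 6.2 [ 1.19730431e-01  1.81862216e-01 -3.06284571e-01  4.89291387e-04
 -1.08228097e+00  2.39449809e-02]
top 3 [449.42361781 -41.84117801 102.02534647] [[448.3, -43.4, 101.1], [451.2, -40.7, 103.0]]
side 50 [451.483847   -21.65666744 129.91917244] [[446.2, -34.3, 103.0], [457.1, -15.9, 153.7]]
```

View pics/a2.png

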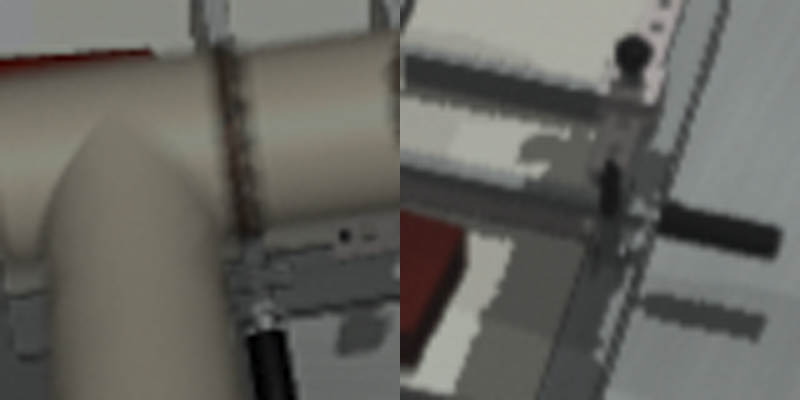

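Run:
```python
from h import *
from scipy.optimize import minimize
W=R.from_euler("z",8.74,degrees=True).as_matrix()
for n,th0 in ((0,.95),(1,0)):
    im=cv2.imread(f"pics/side{n}.png");d=np.load(f"side{n}.npy");C=cloud("side",d)@W
    m=(im.max(2)<60)&(C[...,2]>80)&(C[...,2]<165)&(abs(C[...,0]-454)<14)&(abs(C[...,1]-(30 if n==0 else -15))<40)
    m&=~((C[...,2]<115)&(C[...,1]<-38))
    q=C[m];print(m.sum())
    k=np.polyfit(q[:,2],q[:,1],1);print("dKy/dz",k, np.arctan(k[0]), q.mean(0))
    v,u=np.nonzero(m);print("px axis",np.polyfit(v,u,1),u.min(),u.max(),v.min(),v.max(),u.mean(),v.mean())
# predicted projections of tab silhouette for closed / lean, pivot Ky p
for p in (-28,-24,-20):
  for th in (0,.1,.2,.3):
    P=[]
    for r in (42,86): P.append(W@[456,p+r*np.sin(th),66+r*np.cos(th)])
    print(p,th,proj("side",P).round(1).tolist())
```

```text
33
dKy/dz [   1.29004947 -110.50216097] 0.9113837630890858 [451.23166444  27.68774257 107.11984802]
px axis [ -0.48175355 391.07227488] 280 287 221 228 282.969696969697 224.3939393939394
63
dKy/dz [ -0.02341737 -18.62152646] -0.023413088061820034 [451.39953762 -21.46703192 121.51261262]
px axis [-1.25934774e-02  2.89287547e+02] 285 289 203 219 286.63492063492066 210.63492063492063
-28 0 [[285.8, 211.4], [285.9, 203.3]]
-28 0.1 [[285.4, 212.4], [285.3, 205.3]]
-28 0.2 [[285.1, 213.4], [284.6, 207.4]]
-28 0.3 [[284.8, 214.5], [284.0, 209.7]]
-24 0 [[285.5, 212.3], [285.6, 204.2]]
-24 0.1 [[285.2, 213.3], [285.0, 206.2]]
-24 0.2 [[284.8, 214.3], [284.3, 208.3]]
-24 0.3 [[284.5, 215.4], [283.7, 210.6]]
-20 0 [[285.2, 213.2], [285.3, 205.1]]
-20 0.1 [[284.9, 214.2], [284.7, 207.1]]
-20 0.2 [[284.6, 215.2], [284.0, 209.2]]
-20 0.3 [[284.3, 216.3], [283.4, 211.5]]
```

Run:
```python
from h import *
W=R.from_euler("z",8.74,degrees=True).as_matrix()
s=arm.read_state();print(s["position"]@W,s["clock"],R.from_quat(s["ee_rot"]).as_matrix().round(3).tolist())
print(tool(W@[475,-172.3,89]-s["position"]))
```

```text
[ 471.62454261 -176.35272278  219.74500755] 6.3 [[0.14, -0.99, 0.0], [-0.99, -0.14, -0.001], [0.001, -0.0, -1.0]]
[-0.01712194 -0.01325954  0.5229572 ]
```

Emit:
arm_command --rows '[[[-0.016,-0.013,0.15],[0,0,0]],[[-0.016,-0.013,0.3],[0,0,0]],[[-0.016,-0.013,0.38],[0,0,0]],[[-0.016,-0.013,0.38],[0,0,0]]]' --grip 0.72

```text
clock: 6.7
position: [491.7, -95.1, 121.8]
ee_rot: [0.756, -0.654, -0.003, 0.003]
contact_force: [0.6, 0.5, 0.1]
gripper_width: 61.3
grasp_force: 0.0
```

Emit:
arm_command --rows '[[[0,0,0.05],[0,0,0]],[[0,0,0.1],[0,0,0]],[[0,0,0.14],[0,0,0]],[[0,0,0.14],[0,0,0]]]'

```text
clock: 7.1
position: [494.1, -94.8, 89.4]
ee_rot: [0.757, -0.654, -0.0, 0.0]
contact_force: [0.6, 1.4, 0.1]
gripper_width: 61.5
grasp_force: 0.0
```

Run:
```python
from h import *
W=R.from_euler("z",8.74,degrees=True).as_matrix()
s=arm.read_state();print(s["position"]@W,s["clock"],s["contact_force"],s["gripper_width"])
print(tool(W@[475,-172.3,89]-s["position"]))
```

```text
[ 473.95686011 -168.74518837   89.40123971] 7.1 [0.55899773 1.38299315 0.11634665] 61.53816841111184
[ 0.01418984 -0.00427333  0.00160004]
```

Centre over the knob, then close.

Emit:
arm_command --rows '[[[0.014,-0.004,0],[0,0,0]],[[0.014,-0.004,0],[0,0,0]]]'

```text
clock: 7.3
position: [496.9, -98.3, 90.5]
ee_rot: [0.757, -0.654, 0.001, -0.001]
contact_force: [-0.3, 0.2, 0.4]
gripper_width: 61.4
grasp_force: 0.0
```

Emit:
arm_command --rows '[[[0,0,0],[0,0,0]],[[0,0,0],[0,0,0]],[[0,0,0],[0,0,0]],[[0,0,0],[0,0,0]],[[0,0,0],[0,0,0]]]' --grip 0

```text
clock: 7.8
position: [497.4, -97.9, 90.5]
ee_rot: [0.757, -0.654, 0.001, -0.001]
contact_force: [2.7, 0.3, 4.0]
gripper_width: 24.9
grasp_force: 58.8
```

Run:
```python
from h import *
W=R.from_euler("z",8.74,degrees=True).as_matrix()
s=arm.read_state();print(s["position"]@W,s["clock"],s["contact_force"]@W,s["gripper_width"],s["grasp_force"])
```

```text
[ 476.77232105 -172.37469171   90.46578719] 7.8 [ 2.67066479 -0.09883915  4.00795393] 24.934398867572916 58.83456705138087
```

Emit:
arm_command --rows '[[[0,0,-0.016],[0,0,0]],[[0,0,-0.032],[0,0,0]],[[0,0,-0.048],[0,0,0]],[[0,0,-0.052],[0,0,0]],[[0,0,-0.052],[0,0,0]]]'

```text
clock: 8.3
position: [497.3, -97.9, 102.0]
ee_rot: [0.757, -0.654, 0.001, -0.001]
contact_force: [7.2, -1.3, -7.1]
gripper_width: 25.1
grasp_force: 59.3
```

Run:
```python
from h import *
W=R.from_euler("z",8.74,degrees=True).as_matrix()
s=arm.read_state();print(s["position"]@W,s["clock"],s["contact_force"]@W,s["gripper_width"],s["grasp_force"])
```

```text
[ 476.61779703 -172.29679752  101.95314976] 8.3 [ 6.88343782 -2.35354448 -7.1049839 ] 25.12941913516253 59.276939844712615
```

Emit:
arm_command --rows '[[[0,-0.008,-0.005],[0,0,0]],[[0.03,-0.008,-0.005],[0,0,0]],[[0.06,-0.008,-0.005],[0,0,0]],[[0.09,-0.008,-0.005],[0,0,0]],[[0.102,-0.008,-0.005],[0,0,0]]]'

```text
clock: 8.8
position: [501.2, -123.7, 103.3]
ee_rot: [0.756, -0.654, -0.001, 0.0]
contact_force: [3.1, 1.8, -7.9]
gripper_width: 24.8
grasp_force: 59.3
```

Emit:
arm_command --rows '[[[0,0,0],[0,0,0]]]'

```text
clock: 8.9
position: [501.3, -123.9, 103.5]
ee_rot: [0.756, -0.654, -0.0, 0.001]
contact_force: [2.4, -1.4, -8.0]
gripper_width: 25.1
grasp_force: 59.3
```

Run:
```python
from h import *
W=R.from_euler("z",8.74,degrees=True).as_matrix()
s=arm.read_state();print(s["position"]@W,s["clock"],s["contact_force"]@W,s["gripper_width"],s["grasp_force"])
```

```text
[ 476.62224938 -198.66568187  103.543057  ] 8.9 [ 2.2077362  -1.70900002 -8.0170667 ] 25.131732495044538 59.30541216395795
```

Emit:
arm_command --rows '[[[-0.006,0,0],[0,0,0]],[[-0.006,0,0.016],[0,0,0]],[[-0.006,0,0.03],[0,0,0]],[[-0.006,0,0.03],[0,0,0]]]'

```text
clock: 9.3
position: [501.0, -121.6, 95.9]
ee_rot: [0.757, -0.654, -0.0, 0.001]
contact_force: [1.7, -2.0, -6.1]
gripper_width: 25.0
grasp_force: 59.5
```

Run:
```python
from h import *
W=R.from_euler("z",8.74,degrees=True).as_matrix()
s=arm.read_state();print(s["position"]@W,s["clock"],s["contact_force"]@W,s["gripper_width"],s["grasp_force"])
```

```text
[ 476.68723251 -196.30581645   95.87058568] 9.3 [ 1.41549343 -2.28250516 -6.07997908] 25.003861045783697 59.4772732257843
```

Emit:
arm_command --rows '[[[0.001,0,0.012],[0,0,0]],[[0.002,0,0.024],[0,0,0]],[[0.002,0,0.03],[0,0,0]],[[0.002,0,0.03],[0,0,0]],[[0.002,0,0.03],[0,0,0]]]'

```text
clock: 9.8
position: [501.2, -122.1, 90.4]
ee_rot: [0.757, -0.654, 0.0, 0.0]
contact_force: [-3.1, 0.9, 7.3]
gripper_width: 25.0
grasp_force: 60.6
```

Run:
```python
from h import *
W=R.from_euler("z",8.74,degrees=True).as_matrix()
s=arm.read_state();print(s["position"]@W,s["clock"],s["contact_force"]@W,s["gripper_width"],s["grasp_force"])
ims=[]
for c in ("top","side"):
    im,d=arm.get_image(c)
    x,y=(225,155) if c=="top" else (240,150)
    ims.append(cv2.resize(im[y:y+90,x:x+90],None,fx=4.4,fy=4.4,interpolation=cv2.INTER_CUBIC))
    if c=="side":
        C=cloud(c,d)@W
        m=(im.max(2)<60)&(C[...,2]>80)&(C[...,2]<165)&(abs(C[...,0]-454)<14)&(abs(C[...,1]+15)<40)&~((C[...,2]<115)&(C[...,1]<-38))
        q=C[m];print(m.sum(),np.polyfit(q[:,2],q[:,1],1),q[:,2].max())
cv2.imwrite("pics/a3.png",np.hstack(ims))
```

```text
[ 476.84692586 -196.88161061   90.4465445 ] 9.8 [-2.9301204   1.37391993  7.31856962] 24.99383587944203 60.58592517860234
64 [ -0.03402616 -17.35030656] 158.26577611832136
```

View pics/a3.png

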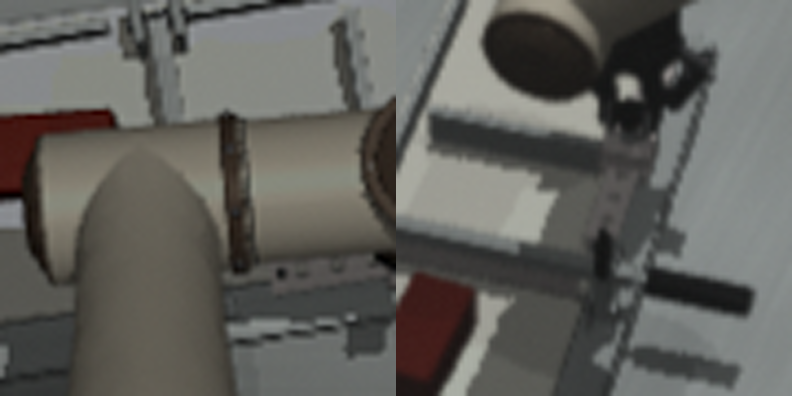

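The stop sits 24.5 mm further along and the knob is back at its starting height, pressed down with about 7 N. The picture shows the hook tab upright and the knife down.

```bash
python3 -c "
from bench import arm
print(arm.job_done())"
```

```text
the job is handed in; nothing more can be done
None
```

I handed the job in with the hook closed, the knife down, the stop measured 24.5 mm further from the knife (one hole), the pin home and the knob still gripped; the hand-in returned no verdict, so I can't say whether it passed.

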